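Shut the balance's draught shield and tare

ROBOT

A 6-joint arm with a two-finger parallel gripper is mounted at the origin on a cart in front of the work surface, level with it; the furniture and walls round the work are solid. World frame = base frame: x ahead of the robot, y to its left, z up, the work surface at z = 0. Lengths are in m, angles in rad, forces in N, time in s.
With the tool pointing down it reaches from about 0.2 to 0.875 m from the base axis. Payload 3.4 kg.
Tool frame: the origin (TCP) lies between the finger pads; the fingertips stand 25 mm ahead of it and the grasp point (between the pads) lies 6 mm ahead of it (r.nose_length is the z of the fingertips in the tool frame, in m); z points along the fingers, y is the line along which they close (so a half turn about z gives the same grasp; the last joint's range is limited). The gripper opens to 94 mm and grips with 3 to 60 N. Pads are 16 mm wide; open, the fingers measure 119 mm over their backs; the gripper's body (75 mm by 177 mm) begins 78 mm behind the grasp point.
Start: joints at [1.029, 0.276, 1.505, -0, 1.361, -0.121], TCP at [0.235, 0.525, 0.23] pointing down, gripper open.
Joint ranges: [-2.89, 2.89], [-0.75, 2.08], [0.22, 2.7], [-1.18, 4.32], [0.11, 2.71], [-2.7, 2.7]. Speed limits (rad/s): [2.57, 2.57, 3.14, 3.14, 3.14, 3.14].

INTERFACE

Orientations are given as a unit quaternion [w, x, y, z].
In Python, from plant import r, gripper_to, inverse_kinematics, vision, models, telemetry gives the robot as it stands. Calls block until the motion is done:
- r.move_to(position, orientation): joint-space move of the TCP to a pose.
- r.move_l(position, rot=None, vel=0.15, guard=None): straight line of the TCP; rot=None keeps the orientation; vel is the mean speed in m/s. With guard (N) it stops when the force on the tool has changed by that much, and returns True; else False.
- r.movej(angles): joint-space move.
- gripper_to(opening, f_grip=None): finger opening in m; f_grip is the grip in N (None keeps the last); returns when the fingers have stopped.
- r.hold(seconds).
- inverse_kinematics(position, orientation): joint angles nearest the present ones, or None.
- vision.snapshot(name): name is "scene" or "top" or "wrist"; returns the picture (384x512x3 uint8, red, green, blue); there is no depth.
- vision.get_calibration(name): a dict with "fx", "fy", "cx", "cy" (pixels), "position" and "orientation" of the camera in the world. Camera axes: x right, y down, z forward; pixel columns grow to the right and rows downward; lengths in m; the calibration is good to about 2 mm. A picture is of the moment at which its call begins: read the wrist's pose just before it. get_calibration takes no time and is no camera call; for the wrist camera it gives the pose at the moment of the call.
A pose or a line that the arm cannot do raises r.PlanningError and nothing moves.
- r.sign_off(): hands the job in; it is judged then, once.
Trained networks look in the newest picture that a camera, given by its name, has taken for a name from the list of things; names that differ only in an ending like _2 or _b are one class to them, and where a whole thing is asked for, a point or a joint stands for the part that bears it (a point fixed in the world has none). Each returns a list of dicts, best first, with "score" (0 to 1); they miss things now and then, are a little off and sometimes report something else, mostly with a low value. They report only what shows in the picture. A call takes as long as a camera call.
- models.boxes_of(thing, camera): "at" ([x, y, z] in m, in world coordinates, good to about 4 mm: the middle of the surface that is visible of it).
- models.regions_of(thing, camera): "pixels" (384x512 bool, what is visible of it).
- models.mark_of(thing, camera): "at" ([x, y, z] in m, in world coordinates, good to about 4 mm: a listed point, or the origin of a listed thing).
Readings, each from a call of its own:
- telemetry.current_t(): time.
- telemetry.current_joints(): joint angles.
- telemetry.current_dq(): joint speeds.
- telemetry.current_joint_efforts(): joint torques, N m.
- telemetry.current_ee_pos(): TCP position.
- telemetry.current_tool_rot(): TCP orientation.
- telemetry.current_wrist_force(): force on the tool from outside, world axes, zero at the start.
- telemetry.current_torque(): the same for the moment, N m.
- telemetry.current_opening(): finger opening in m.
- telemetry.current_finger_force(): force on a finger pad.
Only numpy, scipy, OpenCV 4.12 (cv2) and the standard library are available. Lean on these libraries where they do the work, as an engineer would, in place of code of your own. Each camera call takes 0.05 s, during which the arm holds its last target. There are 200 camera calls.

TASK

An empty weighing boat is standing on the pan of the balance. With the fingertips, gently push the glass top door of the draught shield fully shut by its black lip, then press the blue tare key down with a light touch and withdraw the hand. Do not press the red or the green key or tare while the door is open, do not disturb the boat, and leave everything else on the bench where it stands; nothing is to be picked up.

Things in the scene. Friction and masses are not known exactly. Their poses are not given: they have to be found in the camera images.
- balance: fixed laboratory balance with glass draught shield, on a stone slab 340 x 260 x 30 mm. Origin: bench level, centre of slab; -x its front, +x its back, z up. In its frame, mm: grey key panel top z 95, x -135 to -71; keys in a row along y, 56 apart, in any order, at x -105; display hood to z 115, x -62 to -25; glass chamber x -20 to 150, y -96 to 96, walls to z 256, open above but for the top door
- draft_door (a joint): how far the glass top door of the draught shield stands open, m: 0 = fully shut (against a hard stop), 0.10 = stop at the back. It slides level along the balance's x, open towards +x (the back); about 1.2 N of friction, stays where it is left
- door_lip (a point): centre of the black raised lip across the front edge of the glass top door, moving with it: 10 mm thick (balance x), 90 mm wide (y), 18 mm tall. The door's glass, 9.5 mm below this point, reaches 162 mm behind it (+x) and 88 mm to each side. With the door shut this point is at x = -12 mm, y = 0 in the balance's frame, 260 mm above the bench
- key_tare (a joint): travel of the blue tare key, m: 0 = up, 0.008 = fully down; it moves straight down on a spring (starts to give at 1.4 N, 3.5 N at 3 mm, 7 N fully down; counts as pressed from 3 mm) and springs back
- tare_top (a point): centre of the top of the blue tare key; top face 22 mm (x) by 34 mm (y), 11 mm above the grey key panel
- key_power (a joint): travel of the red on/off key, m: same spring and travel; must not be pressed
- power_top (a point): centre of the top of the red on/off key; top face 22 mm (x) by 34 mm (y), 11 mm above the grey key panel
- key_mode (a joint): travel of the green mode key, m: same spring and travel; must not be pressed
- mode_top (a point): centre of the top of the green mode key; top face 22 mm (x) by 34 mm (y), 11 mm above the grey key panel
- weigh_boat: white square weighing boat, 76 x 76 x 19 mm, very light, standing loose on the round steel pan (119 mm above the bench) inside the glass chamber; origin under its centre
- salt_bottle: white reagent bottle with a blue cap beside the balance, 62 mm across, 125 mm tall; origin under its centre; loose, leave alone
- scoop: small white scoop lying beside the balance, 130 mm long along its own y, 18 mm high; loose, leave alone
- tweezers: steel tweezers lying on the other side of the balance, 124 mm long along their own y, 10 mm high; loose, leave alone
- wash_bottle: white squeeze wash bottle with a bent spout, about 67 x 95 mm, 183 mm tall; origin under its centre; loose, leave alone
- beaker: clear plastic beaker, 75 mm across, 100 mm tall; loose, leave alone
- measuring_cylinder: clear measuring cylinder on a hexagonal foot 64 mm across, 188 mm tall; loose, leave alone
- buffer_bottle: white reagent bottle with a red cap, 54 mm across, 130 mm tall; loose, leave alone
- tape_roll: roll of yellow label tape lying flat, 66 mm across, 18 mm high; loose, leave alone

How it is judged:
On the way, in this order (a step that is already met when the one before it is completed fails the run):
1. the glass top door is fully shut (value of joint draft_door below 0.004 m), for 0.2 s.
2. the blue tare key is pressed down (at least 3 mm) (value of joint key_tare above 0.003 m), for 0.1 s.
At the end, for the whole second after the job is handed in: The top door is shut (within 4 mm of its stop), all three keys are up again, the weighing boat rests level on the pan within 8 mm of where it stood, and every other loose thing is within 15 mm of where it stood (value of joint draft_door below 0.004 m and value of joint each of key_tare, key_power, key_mode below 0.001 m and distance of weigh_boat from where it was at the start of the episode below 0.008 m and linear speed of weigh_boat below 0.02 m/s and angle between weigh_boat's own z axis and vertical below 0.1 rad and distance of each of salt_bottle, scoop, tweezers, wash_bottle, beaker, measuring_cylinder, buffer_bottle, tape_roll from where it was at the start of the episode below 0.015 m); the robot touches nothing.
It fails at once if the red or the green key is pressed (more than 2 mm) (value of joint any of key_power, key_mode above 0.002 m).
It fails at once if the tare key is pressed while the top door is open (more than 6 mm) (value of joint key_tare above 0.003 m and value of joint draft_door above 0.006 m).
It fails at once if the weighing boat is shifted (more than 8 mm), lifted or tipped (distance of weigh_boat from where it was at the start of the episode above 0.008 m or angle between weigh_boat's own z axis and vertical above 0.15 rad).
It fails at once if another loose thing is moved or lifted (more than 15 mm) (distance of any of salt_bottle, scoop, tweezers, wash_bottle, beaker, measuring_cylinder, buffer_bottle, tape_roll from where it was at the start of the episode above 0.015 m).
It fails at once if rough handling: the tare key pushed with more than 25 N, the balance or its door with more than 60 N, or the door slammed (faster than 0.4 m/s) (contact force between the fingers and key_tare above 25 N or contact force between the fingers and balance above 60 N or velocity of joint draft_door below -0.4 m/s).
It also fails if it takes over 48 s, if anything falls off the work surface, if the arm or the gripper's body presses on something with over 40 N, if the wrist force passes 120 N, or if a joint passes its speed limit or range.

## Working session

There is one attempt and no reset: what is moved stays moved. The work goes in short steps, each a Python script; the robot and the scene stay as the last script left them, time stands still between calls to the robot, and variables do not carry over. Pictures are saved under pics/ and viewed, at most 10 in all, crops included, and the job is handed in when it is done.

```bash
mkdir -p pics; cat > /tmp/a.py <<'E'
from plant import r, vision, models, telemetry
import cv2, numpy as np
ims=[]
for c in ["scene","top"]:
    im=vision.snapshot(c); ims.append(im)
    k=vision.get_calibration(c); print(c,np.round(k["position"],3),np.round(k["orientation"],3),round(k["fx"]))
    for n in ["door_lip","tare_top","power_top","mode_top","balance","weigh_boat"]:
        print(n,[(np.round(d["at"],3).tolist(),round(d["score"],2)) for d in models.mark_of(n,c)[:2]])
    cv2.imwrite(f"pics/{c}0.png",im[:,:,::-1])
print(telemetry.current_t(),telemetry.current_tool_rot(),r.nose_length)
E
python3 /tmp/a.py
```

```text
scene [-0.425 -0.879  1.434] [-0.35   0.843 -0.379  0.155] 469
door_lip [([0.618, -0.091, 0.265], 0.57), ([0.457, -0.266, 0.002], 0.29)]
tare_top [([0.434, -0.037, 0.105], 0.47)]
power_top [([0.543, 0.308, -0.002], 0.66), ([0.441, -0.093, 0.11], 0.58)]
mode_top [([0.437, -0.147, 0.106], 0.63)]
balance [([0.54, -0.089, -0.004], 0.76)]
weigh_boat [([0.41, 0.523, 0.002], 0.69), ([0.59, -0.091, 0.122], 0.49)]
top [ 0.236 -0.004  1.711] [-0.052  0.708 -0.701  0.066] 424
door_lip [([0.618, -0.087, 0.259], 0.93)]
tare_top [([0.436, -0.036, 0.104], 0.59)]
power_top [([0.437, -0.101, 0.103], 0.48), ([0.498, 0.112, -0.003], 0.37)]
mode_top [([0.436, -0.152, 0.102], 0.61)]
balance [([0.538, -0.09, -0.004], 0.95), ([0.438, -0.151, 0.102], 0.19)]
weigh_boat [([0.587, -0.089, 0.118], 0.82)]
0.7 [7.05388896e-06 2.08851317e-01 9.77947402e-01 7.85482617e-05] 0.025
```

View pics/scene0.png

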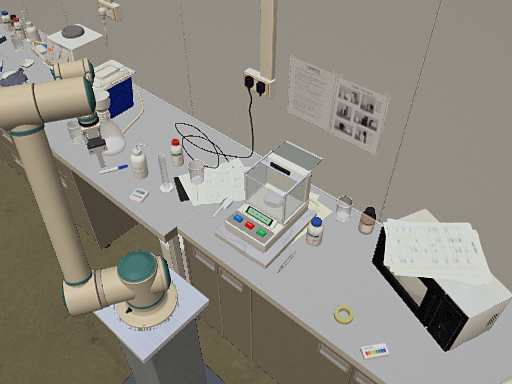

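View pics/top0.png

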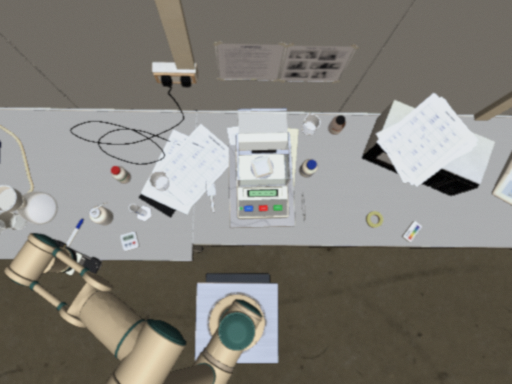

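The views show the balance with its keys in the order blue, red, green from the left (top picture columns 248, 263 and 278, row 208). The door is about 90 mm open, with its lip near (265, 151). Next I refine these positions with the wrist camera.

```bash
cat > /tmp/b.py <<'E'
from plant import r, vision, models, telemetry, gripper_to
import cv2, numpy as np
Q=[0,0,1,0]
p=telemetry.current_ee_pos(); r.move_l([p[0],p[1],0.42],vel=0.25)
gripper_to(0.0,5)
for i,xy in enumerate([(0.52,-0.06),(0.42,-0.09)]):
    r.move_to([*xy,0.47],Q)
    im=vision.snapshot("wrist"); cv2.imwrite(f"pics/w{i}.png",im[:,:,::-1])
    for n in ["door_lip","tare_top","power_top","mode_top","weigh_boat"]:
        print(n,[(np.round(d["at"],4).tolist(),round(d["score"],2)) for d in models.mark_of(n,"wrist")[:2]])
print(telemetry.current_t(),telemetry.current_wrist_force(),telemetry.current_opening())
E
python3 /tmp/b.py
```

```text
door_lip [([0.6197, -0.0897, 0.2585], 0.97), ([0.4361, -0.1005, 0.1035], 0.6)]
tare_top [([0.4295, -0.0411, 0.1094], 0.48), ([0.442, -0.15, 0.1065], 0.26)]
power_top [([0.4373, -0.0997, 0.1043], 0.81)]
mode_top [([0.441, -0.1496, 0.1075], 0.5)]
weigh_boat [([0.5897, -0.0881, 0.1221], 0.77), ([0.6072, -0.2805, 0.001], 0.64)]
door_lip []
tare_top [([0.4298, -0.0415, 0.1068], 0.5)]
power_top [([0.4377, -0.0992, 0.1045], 0.76), ([0.4554, -0.2655, 0.0006], 0.19)]
mode_top [([0.4409, -0.1508, 0.1079], 0.55)]
weigh_boat []
6.45 [-0.47721204 -0.20475948 -0.03520661] 0.0006912487170305379
```

View pics/w0.png

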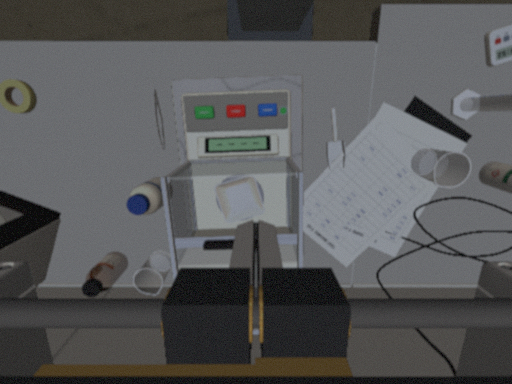

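```bash
cat > /tmp/tri.py <<'E'
# triangulate key from the two saved wrist views is done by plane intersection: blue blob -> z plane
from plant import inverse_kinematics, vision
import cv2, numpy as np
from scipy.spatial.transform import Rotation as R
k=vision.get_calibration("wrist"); T=R.from_quat(k["orientation"],scalar_first=True)
hsv=cv2.cvtColor(cv2.imread("pics/w1.png"),cv2.COLOR_BGR2HSV)
for n,lo,hi in [("blue",100,130),("green",45,85),("red",0,8)]:
    m=cv2.inRange(hsv,(lo,130,60),(hi,255,255)); c,_,s,ce=cv2.connectedComponentsWithStats(m)
    for i in np.argsort(-s[1:,4])[:2]+1:
        u,v=ce[i]; d=T.apply([(u-k["cx"])/k["fx"],(v-k["cy"])/k["fy"],1]); p=np.array(k["position"])
        print(n,s[i].tolist(),np.round(p+d*(0.106-p[2])/d[2],4))
E
python3 /tmp/tri.py
```

```text
blue [150, 243, 19, 19, 266] [ 0.6107 -0.2845  0.106 ]
blue [275, 160, 17, 11, 168] [ 0.4327 -0.0392  0.106 ]
green [215, 163, 17, 10, 135] [ 0.437  -0.1498  0.106 ]
green [296, 163, 5, 5, 14] [ 0.433  -0.0111  0.106 ]
red [245, 161, 17, 12, 158] [ 0.4351 -0.0952  0.106 ]
red [500, 93, 4, 3, 8] [0.3089 0.3363 0.106 ]
```

The picture agrees with the networks: lip at (232, 243), blue key at (268, 109), and the boat well inside the chamber. Balance yaw is about 2.2°, so the door has to close along the world direction (-1, -0.039).

```bash
cat > /tmp/c.py <<'E'
from plant import r, vision, models, telemetry
import cv2, numpy as np
from scipy.spatial.transform import Rotation as R
yaw=0.039; X=np.array([np.cos(yaw),np.sin(yaw),0])
q=(R.from_rotvec([0,0,yaw])*R.from_quat([0,0,1,0],scalar_first=True)).as_quat(scalar_first=True)
lip=np.array([0.62,-0.088,0.284])
s=lip+0.036*X
r.move_to([s[0],s[1],0.36],q)
print("down",r.move_l(s,vel=0.08,guard=3),telemetry.current_ee_pos())
e=lip-0.092*X
hit=r.move_l(e-0.003*X+0.013*X,vel=0.05,guard=8)
print("push",hit,telemetry.current_ee_pos(),telemetry.current_wrist_force())
hit=r.move_l(e+0.0*X,vel=0.02,guard=8)
print("seat",hit,telemetry.current_ee_pos(),telemetry.current_wrist_force(),telemetry.current_t())
vision.snapshot("top"); print([(np.round(d["at"],4),d["score"]) for d in models.mark_of("door_lip","top")[:1]])
E
python3 /tmp/c.py
```

```text
down False [ 0.6563324  -0.08668784  0.28468864]
push True [ 0.54390893 -0.0909226   0.2838935 ] [-0.19602968 -0.5723619   1.125297  ]
seat True [ 0.54382142 -0.09086794  0.2835063 ] [0.8292967  0.13286686 0.81991931] 10.9917
[(array([ 0.5342, -0.0879,  0.2628]), 0.69)]
```

The guard stopped the push right about at the expected stop. I'll confirm with a firmer push, still well under 60 N, and check the picture.

```bash
cat > /tmp/d.py <<'E'
from plant import r, vision, models, telemetry
import cv2, numpy as np
X=np.array([np.cos(.039),np.sin(.039),0])
p=np.array(telemetry.current_ee_pos())
for g in (12,20):
    print(r.move_l(p-0.012*X,vel=0.02,guard=g),telemetry.current_ee_pos(),telemetry.current_wrist_force())
p=np.array(telemetry.current_ee_pos())
r.move_l(p+0.012*X,vel=0.05); p=p+0.012*X
r.move_l([p[0],p[1],0.40],vel=0.2)
r.move_to([0.45,-0.06,0.46],telemetry.current_tool_rot())
im=vision.snapshot("wrist"); cv2.imwrite("pics/w2.png",im[:,:,::-1])
for n in ["door_lip","tare_top"]: print(n,[(np.round(d["at"],4).tolist(),round(d["score"],2)) for d in models.mark_of(n,"wrist")[:2]])
vision.snapshot("top"); print([(np.round(d["at"],4),d["score"]) for d in models.mark_of("door_lip","top")[:1]],telemetry.current_t())
E
python3 /tmp/d.py
```

```text
True [ 0.54369342 -0.09084357  0.28316813] [ 1.24572891 -0.15789549  0.66588656]
True [ 0.54345109 -0.09084764  0.28318251] [0.48749285 0.66250183 1.21595485]
door_lip [([0.5289, -0.0893, 0.2598], 0.8)]
tare_top [([0.4308, -0.039, 0.1069], 0.73)]
[] 13.8417
```

View pics/w2.png

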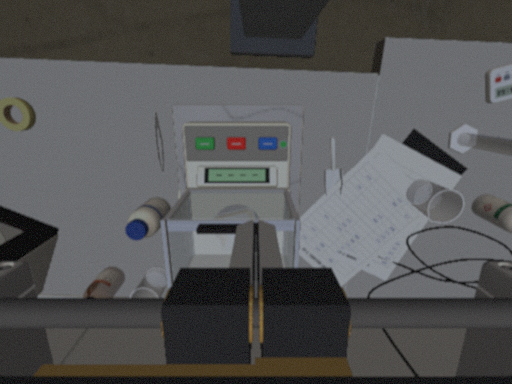

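The wrist view shows the door shut: the lip at (215, 229) is up against the front wall. The network puts it at x = 0.529, as predicted, and 20 N no longer moves it. Now I press tare (blue key at (268, 143)).

```bash
cat > /tmp/e.py <<'E'
from plant import r, vision, models, telemetry
import cv2, numpy as np
q=telemetry.current_tool_rot(); x,y=0.4315,-0.0385
r.move_to([x,y,0.20],q)
r.move_l([x,y,0.145],vel=0.08,guard=6)
f0=np.array(telemetry.current_wrist_force())
for z in (0.133,0.131,0.129,0.1275,0.126,0.1245,0.123,0.1215):
    h=r.move_l([x,y,z],vel=0.02,guard=8); r.hold(0.15)
    f=np.array(telemetry.current_wrist_force())-f0
    print(z,h,np.round(telemetry.current_ee_pos(),4),np.round(f,2))
    if h or f[2]>5: break
r.hold(0.2)
r.move_l([x,y,0.20],vel=0.1); r.move_l([x-0.05,y,0.36],vel=0.2)
im=vision.snapshot("top"); cv2.imwrite("pics/t9.png",cv2.resize(im[90:250,180:360,::-1],None,fx=3,fy=3))
print(telemetry.current_t())
E
python3 /tmp/e.py
```

```text
0.133 False [ 0.4316 -0.0385  0.1331] [-0.1   0.39 -0.21]
0.131 False [ 0.4319 -0.0386  0.1312] [ 0.83 -0.85  1.46]
0.129 False [ 0.4319 -0.0386  0.1292] [ 1.   -0.91  3.08]
0.1275 False [ 0.4319 -0.0386  0.1277] [ 1.76 -1.33  4.43]
0.126 False [ 0.4319 -0.0386  0.1262] [ 1.76 -0.21  4.15]
0.1245 False [ 0.4319 -0.0386  0.1248] [ 1.81 -1.65  5.93]
20.7583
```

View pics/t9.png

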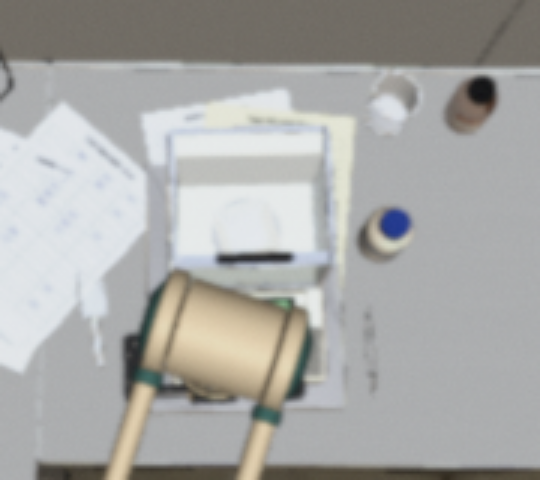

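The door is shut, with its lip at (255, 258) on the front edge. The boat and the things beside the balance are undisturbed, and the hand is clear.

```bash
python3 -c "
from plant import r
r.hold(0.3); print(r.sign_off())"
```

```text
the job is handed in; nothing more can be done
None
```

I pushed the top door shut against its stop, pressed the blue tare key (about 6 N, roughly 6 mm down by its spring rating), withdrew the hand and handed the job in at about 21 s; no verdict came back.

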